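# Shut the feed hopper's gate on its catch and charge it with pigment stones

## Robot

A 7-joint arm with a two-finger parallel gripper is mounted at the origin on the work surface; the furniture and walls round the work are solid. World frame = base frame: x ahead of the robot, y to its left, z up, the work surface at z = 0. Lengths are in mm, angles in rad, forces in N, time in s.
With the tool pointing down it reaches from about 400 to 875 mm from the base axis. Payload 4.4 kg.
Tool frame: the origin (TCP) lies midway between the tips of the shut fingers; the grasp point (between the pads) lies 19 mm behind it; z points along the fingers, y is the line along which they close (so a half turn about z gives the same grasp; the last joint's range is limited). The gripper opens to 85 mm and grips with 20 to 120 N. Pads are 22 mm wide; open, the fingers measure 114 mm over their backs; the gripper's body (76 mm by 85 mm) begins 54 mm behind the grasp point. The pads swing forward as they close: fully open they stand 13 mm farther back than shut.
Start: joints at [-1.298, 0.628, 0.038, 1.517, -0.027, 0.996, -0.02], TCP at [216.008, 613.073, 231.313] pointing down, gripper open.
Joint ranges: [-3.06, 3.06], [-0.37, 2.12], [-1.25, 1.32], [0.18, 2.47], [-1.1, 4.24], [0.23, 1.98], [-2.94, 2.94]. Speed limits (rad/s): [2.57, 2.57, 3.14, 3.14, 3.14, 3.14, 3.14].

## Interface

Orientations are given as [roll, pitch, yaw] about the fixed x, y, z axes, in that order (R = Rz(yaw) Ry(pitch) Rx(roll)).
In Python, from cell import readout, optics, order gives the robot as it stands.
- The arm moves only by the shell command python3 -m jog 'ROWS'. ROWS is a JSON object of lists of equal length, an entry for each row: "claw": the opening, from 0 (shut) to 1 (fully open); "xyz": the shift along the tool's x, y, z each as a share of 0.1 m, from -1 to 1, a list of three; "twist": the turn, a rotation vector about the tool's x, y, z each as a share of 180 degrees, from -1 to 1, a list of three. A call has 1 to 12 rows; each row shifts and turns the commanded pose from where the row before left it, along the tool's axes as they then stand; what a row does not reach is not made up. A row lasts 1/8 s, in which the tool goes at most 62.5 mm and 10.7 degrees, less where a joint would pass 70% of its speed; a pose out of reach is approached as far as the arm can. A call with a number of a shift or a turn outside -1 to 1 is refused whole. A call with a gripper value outside its range is refused whole. The fingers move at their own pace and stop on an object; the grip force is fixed at half the most. Time passes only in rows, so rows that do not move let the fingers close. It gives the time, the measured TCP pose, the force, the opening and the grip force at its end, in the units of the state.
- readout.read_state(): the state, without advancing time (a new reading comes with each control period).
- optics.get_image(name): name is "side" or "top"; returns a dict with "color" (384x512x3 uint8, red, green, blue), "fovy" (degrees; the focal length in pixels is half the picture's height over the tangent of half this angle, whatever the lens; pixels are square), "cx", "cy" (the principal point, pixels), "view" (4x4, takes a point from world to camera coordinates). Camera axes: x right, y up, looking along -z (the intrinsics and any distortion apply to the point x, -y, -z); pixel columns grow to the right and rows downward; lengths in mm; the calibration is good to about 2 mm. A picture is of the moment at which its call begins. There is no depth.
- order.finish_job(): hands the job in; it is judged then, once.
Trained networks look in the newest picture that a camera, given by its name, has taken for a name from the list of things; names that differ only in an ending like _2 or _b are one class to them, and where a whole thing is asked for, a point or a joint stands for the part that bears it (a point fixed in the world has none). Each returns a list of dicts, best first, with "score" (0 to 1); they miss things now and then, are a little off and sometimes report something else, mostly with a low value. They report only what shows in the picture. A call takes as long as a camera call.
- optics.boxes_of(camera, label): "rect" ([left, top, width, height] in pixels, round what is visible of it).
The state is a dict: "clock": time; "qpos": joint angles; "qd": joint speeds; "tau": joint torques, N m; "eef_pos": TCP position; "tool_rot": TCP orientation; "force": force on the tool from outside, world axes, zero at the start; "torque": the same for the moment, N m; "width": finger opening in mm; "gripper_force": force on a finger pad.
Only numpy, scipy, OpenCV 4.12 (cv2) and the standard library are available. Lean on these libraries where they do the work, as an engineer would, in place of code of your own. Each camera call takes 0.05 s, during which the arm holds its last target. There are 200 camera calls.

## Task

The slide gate under the small feed hopper has been left open, so anything put in would drop straight through into the pot. Push the gate fully home until the spring bolt drops behind the lug on it, then put both pigment stones into the hopper, where they must stay on the shut gate. Leave the muller, the small jar and the ink dish where they stand.

Things in the scene. Friction and masses are not known exactly. Their poses are not given: they have to be found in the camera images.
- hopper: Feed hopper on legs, fixed to the table by a plywood board (x -131 to +65 mm, 108 mm wide). Origin: on the table below the middle of its outlet; the gate is pushed shut along its +x and drawn open along -x. Guide rails, tops at z = 85 mm, 103 mm over all, run from x = +48 to -126 mm; a bridge at x = -107 mm with a barrel up to z = 110 mm carries the spring bolt. An iron pot stands below
- hopper_mouth (a point): middle of the mouth of the square sheet-metal funnel at rim height, 155 mm above the table; axes as hopper. Inside, the funnel is 140 mm wide at the rim and narrows to 66 mm at z = 92 mm, above a 66 mm square outlet collar; walls 2 mm, rim wire 6 mm
- outlet (a point): middle of the outlet at the height of the gate blade's upper face, 79.5 mm above the table; axes as hopper. Stones on the shut gate lie just above it; the rim is 75.5 mm higher
- gate (a joint): how far the gate is drawn open, m: 0 = fully home at its end stop, 0.060 = fully out. It slides with about 7 N of friction and stays where it is left; over the last 30 mm its lug must also lift the spring bolt, which adds up to about 6 N. Below about 0.0025 the bolt drops behind the lug
- push_plate (a point): the gate's push plate: upright steel plate at the blade's outer end, 64 mm wide (along the hopper's y), 4 mm thick, z = 76 to 130 mm, with a 7 mm thick rolled edge above z = 123 mm. The point is the middle of its outer face (facing the hopper's -x), 110 mm above the table, at x = -0.147 m minus the gate's opening in the hopper's frame; moves with the gate. Push it towards the hopper's +x
- bolt (a joint): lift of the spring bolt, m: 0 = fully down (also while the gate stands open, when it hangs in front of the lug), about 0.007 while it rides on top of the lug, 0 again when it has dropped behind the lug; a spring of about 4 to 6 N presses it down
- bolt_knob (a point): top of the bolt's black knob (21 mm across), 123.5 mm above the table when the bolt is down, at x = -0.1065 in the hopper's frame. It needs no touching
- ochre_stone: tan pigment stone, an irregular pebble 37 x 49 x 26 mm (its x, y, z), 74 g, lying on the table. Origin: centre of its underside; grasp it from above across its x axis
- grey_stone: grey pigment stone, taller and lumpier, 38 x 50 x 32 mm (its x, y, z), 104 g, lying on the table. Origin: centre of its underside; grasp it from above across its x axis
- muller: bystander: white waisted glass muller, 52 mm across, 92 mm tall, upright. Origin: centre of its underside
- spice_jar: bystander: small glass jar with a white lid, 44 mm across, 59 mm tall. Origin: centre of its underside
- ink_dish: bystander: clear glass dish of ochre ink, 78 mm across, 38 mm tall. Origin: centre of its underside

How it is judged:
By the outcome, as a careful person would: the job done as asked, in the order asked, and still so for the second after the job is handed in, with the robot touching nothing.
It also fails if it takes over 67 s, if anything falls off the work surface, if the arm or the gripper's body presses on something with over 40 N, if the wrist force passes 120 N, or if a joint passes its speed limit or range.

## Working session

There is one attempt and no reset: what is moved stays moved. The work goes in short steps, Python scripts to look and compute and a shell command to move; the robot and the scene stay as the last step left them, time stands still between calls to the robot, and variables do not carry over. Pictures are saved under pics/ and viewed, at most 10 in all, crops included, and the job is handed in when it is done.

```bash
mkdir -p pics; ls; cat > h.py <<'E'
import numpy as np, cv2
from cell import readout, optics, order
def cam(n):
    im=optics.get_image(n); im['n']=n; return im
def f(im): return im['color'].shape[0]/2/np.tan(np.radians(im['fovy'])/2)
def ray(im,u,v):
    V=np.array(im['view']);R=V[:3,:3];t=V[:3,3]
    d=np.array([(u-im['cx'])/f(im),-(v-im['cy'])/f(im),-1]); return -R.T@t, R.T@d
def atz(im,u,v,z):
    o,d=ray(im,u,v); return o+d*(z-o[2])/d[2]
def proj(im,p):
    V=np.array(im['view']);c=V[:3,:3]@np.array(p)+V[:3,3]
    return im['cx']+f(im)*c[0]/-c[2], im['cy']-f(im)*c[1]/-c[2]
E
python3 - <<'E'
from h import *
for n in ['top','side']:
    im=cam(n); print(n,[(k,im[k]) for k in im if k not in('color','view')]); print(np.round(ray(im,im['cx'],im['cy']),2))
    cv2.imwrite(f'pics/{n}0.png',im['color'][:,:,::-1])
    for l in ['hopper','push_plate','bolt_knob','ochre_stone','grey_stone','muller','spice_jar','ink_dish']:
        print(l,[(np.round(b['rect']).tolist(),round(b['score'],2)) for b in optics.boxes_of(n,l)[:2]])
print(readout.read_state())
E
```

```text
pics
top [('fovy', 52.906416358939495), ('cx', 256.8920613730539), ('cy', 192.80324384273908), ('n', 'top')]
[[ 2.55680e+02  6.55500e+01  1.09889e+03]
 [ 1.70000e-01 -2.00000e-02 -9.90000e-01]]
hopper [([222.0, 158.0, 112.0, 62.0], 0.84)]
push_plate [([222.0, 174.0, 68.0, 36.0], 0.86)]
bolt_knob [([256.0, 186.0, 4.0, 6.0], 0.55), ([224.0, 155.0, 110.0, 64.0], 0.4)]
ochre_stone [([174.0, 208.0, 18.0, 18.0], 0.62), ([348.0, 184.0, 23.0, 18.0], 0.39)]
grey_stone [([134.0, 160.0, 14.0, 19.0], 0.5), ([335.0, 221.0, 30.0, 28.0], 0.23)]
muller [([349.0, 182.0, 22.0, 22.0], 0.7)]
spice_jar [([170.0, 150.0, 23.0, 24.0], 0.71), ([223.0, 156.0, 108.0, 63.0], 0.47)]
ink_dish [([334.0, 221.0, 31.0, 28.0], 0.86)]
side [('fovy', 45.164350808345915), ('cx', 267.6602289222496), ('cy', 189.2163828712206), ('n', 'side')]
[[-8.53400e+01 -4.64510e+02  1.29039e+03]
 [ 3.60000e-01  3.80000e-01 -8.60000e-01]]
hopper [([251.0, 158.0, 91.0, 93.0], 0.59), ([338.0, 252.0, 19.0, 22.0], 0.47)]
push_plate [([252.0, 161.0, 51.0, 55.0], 0.7)]
bolt_knob []
ochre_stone [([216.0, 166.0, 11.0, 12.0], 0.54)]
grey_stone [
[... 157 characters left out ...]
.0, 18.0], 0.3)]
{'clock': 0.9, 'qpos': array([-1.29779191,  0.62833885,  0.03850559,  1.51742359, -0.02697842,
        0.99632283, -0.0199985 ]), 'qd': array([ 0.0002215 , -0.00101844,  0.00073768, -0.00218971, -0.00082644,
       -0.00015711,  0.00079963]), 'tau': array([ 5.52227666e-04, -5.63269937e+01,  1.22527443e+00, -1.93790263e+01,
        1.06496943e-02,  1.26480605e-03, -1.67537740e-05]), 'eef_pos': array([216.01735036, 613.05416923, 231.34562844]), 'tool_rot': array([ 3.14156726e+00, -1.78985873e-05,  2.80277140e+00]), 'force': array([-0.080723  , -0.0635304 , -0.29609405]), 'torque': array([ 0.00836843,  0.03607384, -0.01184014]), 'gripper_force': 0.0, 'width': 85.98586100306747}
```

```bash
python3 - <<'E'
import cv2
t=cv2.imread('pics/top0.png')[130:265,115:385]; cv2.imwrite('pics/t0.png',cv2.resize(t,None,fx=2.95,fy=2.95,interpolation=2))
t=cv2.imread('pics/side0.png')[110:310,190:400]; cv2.imwrite('pics/s0.png',cv2.resize(t,None,fx=3,fy=3,interpolation=2))
E
```

```text
(no output)
```

View pics/t0.png

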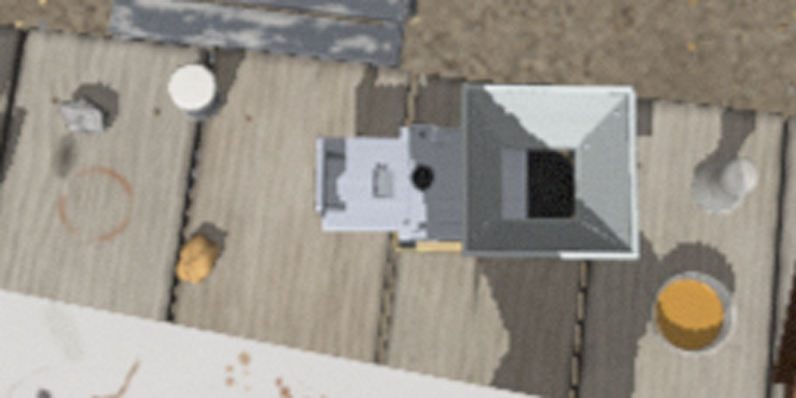

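View pics/s0.png

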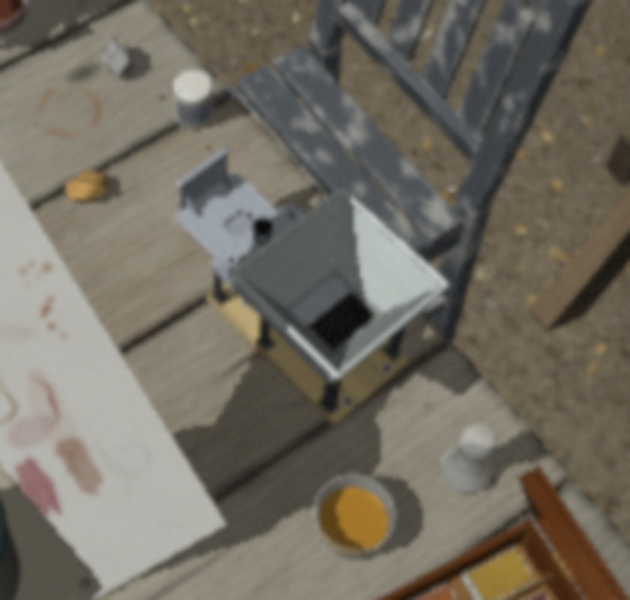

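Top crop: the funnel rim has corners near (462,85), (634,87), (638,257) and (464,254), with the knob at (422,177) and the push plate at the left edge around x=320. The grey stone is at (82,115), ochre at (198,260), jar at (193,88), muller at (730,185) and dish at (690,313). The side crop shows the same layout with the gate open.

```bash
cat > m.py <<'E'
from h import *
from scipy.optimize import least_squares
top,side=cam('top'),cam('side')
T=lambda x,y:(115+x/2.95-.33,130+y/2.95-.33); S=lambda x,y:(190+x/3-.33,110+y/3-.33)
print('rim',[np.round(atz(top,*T(*p),155)[:2]) for p in [(464,86),(634,88),(637,256),(465,253)]])
print('rimS',[np.round(atz(side,*S(*p),155)[:2]) for p in [(347,199),(443,285),(336,373),(237,274)]])
print('knob',np.round(atz(top,*T(422,177),123.5)),np.round(atz(side,*S(263,227),123.5)))
print('plate top edge outer',[np.round(atz(top,*T(*p),130)) for p in [(318,139),(318,210)]],[np.round(atz(side,*S(*p),130)) for p in [(181,183),(226,152)]])
def sil(im,x0,y0,x1,y1,sc,z,thr):
    pass
for l,p,q,z in [('ochre',(198,259),(87,186),14),('grey',(82,115),(116,57),18),('jar',(192,88),(192,83),59),('muller',(740,176),(477,440),92),('dish',(691,313),(355,516),36)]:
    print(l,np.round(atz(top,*T(*p),z)[:2]),np.round(atz(side,*S(*q),z)[:2]))
for n,im,(a,b,c,d) in [('topO',top,(172,206,196,232)),('topG',top,(130,156,156,178))]:
    crop=im['color'][b:d,a:c]; cv2.imwrite(f'pics/{n}.png',cv2.resize(crop[:,:,::-1],None,fx=14,fy=14,interpolation=2))
a=cv2.imread('pics/topO.png');b=cv2.imread('pics/topG.png')
h=max(a.shape[0],b.shape[0]);P=lambda i:cv2.copyMakeBorder(i,0,h-i.shape[0],0,10,0)
cv2.imwrite('pics/st.png',np.hstack([P(a),P(b)]))
E
python3 m.py
```

```text
rim [array([504.,   8.]), array([ 504., -137.]), array([ 359., -136.]), array([361.,   8.])]
rimS [array([501.,  -5.]), array([ 501., -134.]), array([ 362., -132.]), array([364.,   4.])]
knob [431.  43. 124.] [431.  40. 124.]
plate top edge outer [array([462., 134., 130.]), array([400., 133., 130.])] [array([402., 130., 130.]), array([461., 128., 130.])]
ochre [369. 254.] [371. 254.]
grey [508. 370.] [507. 370.]
jar [525. 258.] [528. 259.]
muller [ 440. -245.] [ 437. -251.]
dish [ 319. -211.] [ 318. -216.]
```

View pics/st.png

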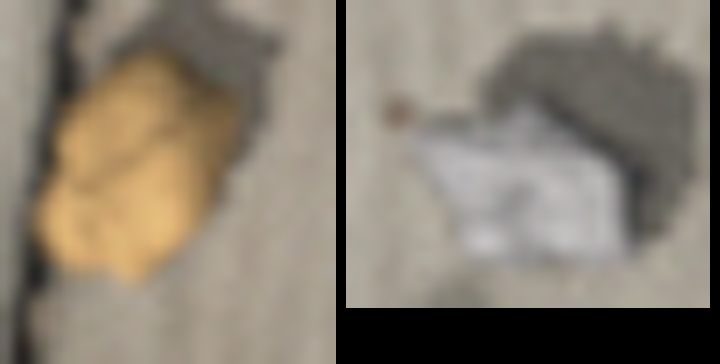

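Stones (left ochre, right grey): the ochre's long axis runs from lower left to upper right. The grey's runs mostly along image horizontal, tilted down to the right. The hopper is at about (432,-65) with its +x along world -y, and the gate is about 50 mm open. The knob fits this at y≈41.

First I turn the tool to yaw 90° with the claw shut.

```bash
python3 -m jog '{"claw":[0,0,0,0,0,0,0,0],"xyz":[[0,0,0],[0,0,0],[0,0,0],[0,0,0],[0,0,0],[0,0,0],[0,0,0],[0,0,0]],"twist":[[0,0,0.056],[0,0,0.056],[0,0,0.056],[0,0,0.056],[0,0,0.056],[0,0,0.056],[0,0,0.056],[0,0,0]]}'
python3 - <<'E'
from h import *
im=cam('top')
from math import *
for n,(a,b,c,d) in [('O',(168,202,200,236)),('G',(130,156,156,182))]:
    cr=im['color'][b:d,a:c].astype(int); hsv=cv2.cvtColor(cr.astype(np.uint8),cv2.COLOR_RGB2HSV)
    m=(hsv[...,1]>110)&(hsv[...,2]>110) if n=='O' else (hsv[...,1]<28)&(hsv[...,2]>120)
    k,lab,st,ce=cv2.connectedComponentsWithStats(m.astype(np.uint8)); i=1+np.argmax(st[1:,4]); v,u=np.nonzero(lab==i)
    P=np.array([atz(im,a+x,b+y,15)[:2] for x,y in zip(u,v)])
    r=cv2.minAreaRect(P.astype(np.float32)); w,V=np.linalg.eigh(np.cov(P.T))
    print(n,len(u),P.mean(0),r,'short axis',degrees(atan2(V[1,0],V[0,0])),np.sqrt(w)*4)
E
```

```text
clock: 2.0
eef_pos: [215.8, 613.1, 231.2]
tool_rot: [3.141, 0.0, 1.573]
force: [0.4, -0.2, 0.3]
width: 0.2
gripper_force: 0.0
O 140 [368.55092956 256.44841127] ((370.3511047363281, 255.91883850097656), (39.46481704711914, 33.45451354980469), 0.3612414300441742) short axis -116.76115119536217 [33.25909764 43.24761388]
G 225 [499.18585512 369.8341559 ] ((494.00439453125, 367.2064208984375), (74.51351165771484, 45.41283416748047), 59.72831344604492) short axis 143.39803446730807 [43.7390689 69.9920157]
```

```bash
python3 -m jog '{"claw":[0,0,0,0,0,0,0,0,0,0,0],"xyz":[[-0.25,0.12,0],[-0.45,0.22,0],[-0.45,0.22,0],[-0.45,0.22,0],[-0.45,0.22,0],[-0.45,0.22,0],[-0.45,0.22,0],[-0.45,0.22,0],[-0.45,0.22,0],[-0.45,0.22,0],[0,0,0]],"twist":[[0,0,0],[0,0,0],[0,0,0],[0,0,0],[0,0,0],[0,0,0],[0,0,0],[0,0,0],[0,0,0],[0,0,0],[0,0,0]]}'
```

```text
clock: 3.42
eef_pos: [428.1, 179.0, 231.9]
tool_rot: [3.14, 0.001, 1.566]
force: [-0.6, -0.4, 0.5]
width: -0.4
gripper_force: 0.0
```

```bash
python3 -m jog '{"claw":[0,0,0,0,0,0,0],"xyz":[[0,0.03,0.3],[0,0,0.3],[0,0,0.3],[0,0,0.3],[0,0,0.2],[0,0,0],[-0.1,0,0]],"twist":[[0,0,0],[0,0,0],[0,0,0],[0,0,0],[0,0,0],[0,0,0],[0,0,0]]}'
python3 - <<'E'
from h import *
for n,c in [('top',(215,150,345,230)),('side',(235,130,355,260))]:
    im=cam(n); a,b,e,d=c
    cv2.imwrite(f'pics/p1{n}.png',cv2.resize(im['color'][b:d,a:e,::-1],None,fx=4,fy=4,interpolation=2))
A=cv2.imread('pics/p1top.png');B=cv2.imread('pics/p1side.png')
A=cv2.copyMakeBorder(A,0,B.shape[0]-A.shape[0],0,0,0); o=np.hstack([A,B]); cv2.imwrite('pics/p1.png',cv2.resize(o,None,fx=.8,fy=.8))
E
```

```text
clock: 4.3
eef_pos: [429.6, 174.2, 91.9]
tool_rot: [3.141, -0.001, 1.574]
force: [-0.2, -1.3, 0.9]
width: -0.0
gripper_force: 0.0
```

View pics/p1.png

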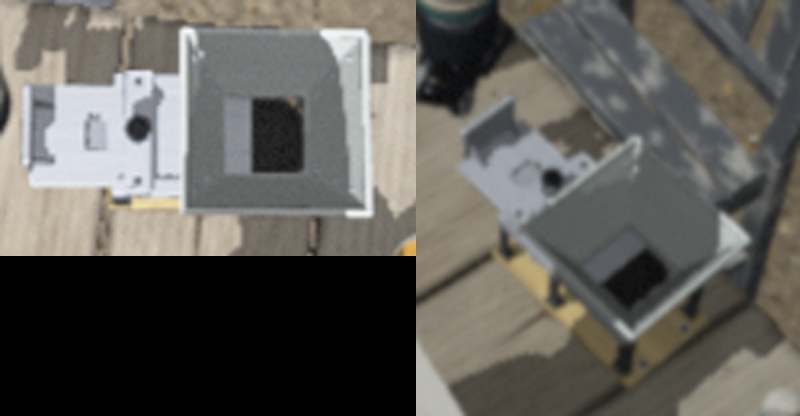

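The gripper is at the left, clear of the upright plate, and the gate is still open. I push in steps.

```bash
python3 -m jog '{"claw":[0,0,0,0,0,0,0,0,0],"xyz":[[-0.1,0,0],[-0.1,0,0],[-0.08,0,0],[-0.08,0,0],[-0.08,0,0],[-0.08,0,0],[-0.06,0,0],[-0.06,0,0],[0,0,0]],"twist":[[0,0,0],[0,0,0],[0,0,0],[0,0,0],[0,0,0],[0,0,0],[0,0,0],[0,0,0],[0,0,0]]}'
```

```text
clock: 5.52
eef_pos: [429.2, 113.9, 91.6]
tool_rot: [-3.141, -0.006, 1.576]
force: [-1.1, 14.2, 1.7]
width: 0.0
gripper_force: 7.1
```

```bash
python3 -m jog '{"claw":[0,0,0,0],"xyz":[[-0.06,0,0],[-0.06,0,0],[-0.04,0,0],[0,0,0]],"twist":[[0,0,0],[0,0,0],[0,0,0],[0,0,0]]}'
```

```text
clock: 6.02
eef_pos: [429.2, 96.4, 91.7]
tool_rot: [-3.141, -0.004, 1.574]
force: [-1.9, 11.1, 3.4]
width: 0.1
gripper_force: 5.1
```

```bash
python3 -m jog '{"claw":[0,0,0],"xyz":[[-0.04,0,0],[-0.04,0,0],[0,0,0]],"twist":[[0,0,0],[0,0,0],[0,0,0]]}'
```

```text
clock: 6.4
eef_pos: [429.1, 96.0, 91.9]
tool_rot: [-3.141, -0.012, 1.582]
force: [-2.3, 30.3, 3.9]
width: 0.0
gripper_force: 15.5
```

```bash
python3 -m jog '{"claw":[0,0],"xyz":[[-0.02,0,0],[0,0,0]],"twist":[[0,0,0],[0,0,0]]}'; python3 -m jog '{"claw":[0,0,0,0,0,0],"xyz":[[0.2,0,0],[0.3,0,0],[0.2,0,-0.3],[0,0,-0.5],[0.2,0,-0.5],[0.3,0,0]],"twist":[[0,0,0],[0,0,0],[0,0,0],[0,0,0],[0,0,0],[0,0,0]]}'
python3 - <<'E'
from h import *
for n,c in [('top',(215,150,345,230)),('side',(235,130,355,260))]:
    im=cam(n); a,b,e,d=c
    cv2.imwrite(f'pics/p2{n}.png',cv2.resize(im['color'][b:d,a:e,::-1],None,fx=4,fy=4,interpolation=2))
    print(n,proj(im,[431,82,130]),proj(im,[431,41.5,123.5]))
A=cv2.imread('pics/p2top.png');B=cv2.imread('pics/p2side.png')
A=cv2.copyMakeBorder(A,0,B.shape[0]-A.shape[0],0,0,0); o=np.hstack([A,B]); cv2.imwrite('pics/p2.png',cv2.resize(o,None,fx=.8,fy=.8))
E
```

```text
clock: 6.65
eef_pos: [429.1, 95.9, 92.0]
tool_rot: [-3.141, -0.014, 1.584]
force: [-3.2, 36.0, 4.0]
width: 0.3
gripper_force: 18.1
clock: 7.4
eef_pos: [431.7, 203.4, 224.9]
tool_rot: [3.135, -0.004, 1.569]
force: [-0.7, -0.3, -0.5]
width: -0.3
gripper_force: 0.0
top (np.float64(242.62878566392774), np.float64(188.93327271090345)) (np.float64(258.44083236369437), np.float64(189.51263845466252))
side (np.float64(267.7351033487432), np.float64(175.2623251580315)) (np.float64(276.8205235989248), np.float64(185.02612857457783))
```

View pics/p2.png

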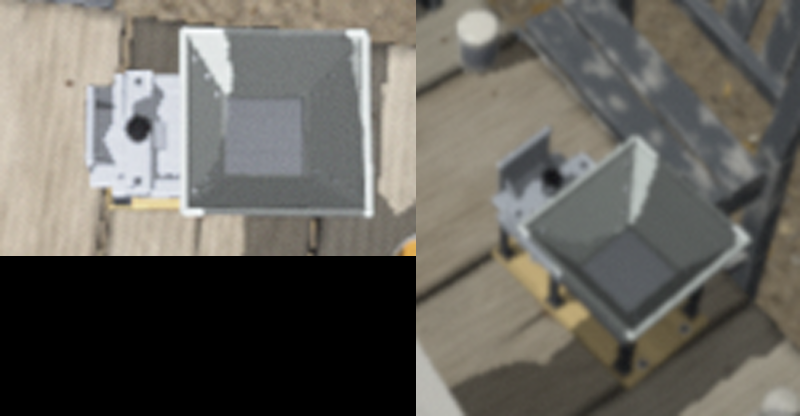

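The blade fills the outlet, the plate's outer edge sits at the home position (242 px against 242.6 expected), and the knob is down. Next is the ochre stone.

```bash
python3 -m jog '{"claw":[1,1,1,1,1,1,1,1,1,1,1],"xyz":[[0.17,-0.2,0.1],[0.17,-0.2,0.2],[0.18,-0.22,0.2],[0,0,0.2],[0,0,0.2],[0,0,0],[0,0,0],[0,0,0],[0,0,0],[0,0,0],[0,0,0]],"twist":[[0,0,0],[0,0,0],[0,0,0],[0,0,-0.05],[0,0,-0.05],[0,0,-0.05],[0,0,-0.05],[0,0,-0.05],[0,0,-0.05],[0,0,-0.05],[0,0,0]]}'
python3 - <<'E'
from h import *
A=cam('top')
cv2.imwrite('pics/o1.png',cv2.resize(A['color'][125:245,120:250,::-1],None,fx=5,fy=5,interpolation=2)[:600,:800])
s=readout.read_state(); print(s['eef_pos'],s['tool_rot'])
for q in [(130,188,215)]: print([np.round(proj(A,p),1) for p in [(370,255,13),(508,370,16)]])
E
```

```text
clock: 8.88
eef_pos: [367.2, 254.0, 131.0]
tool_rot: [-3.141, -0.001, 2.668]
force: [-0.4, 0.1, 0.6]
width: 85.3
gripper_force: 0.0
[367.16981797 254.14488713 131.07540927] [-3.14078316e+00 -4.28508510e-04  2.66686296e+00]
[array([181.5, 217.2]), array([142.8, 168.7])]
```

View pics/o1.png

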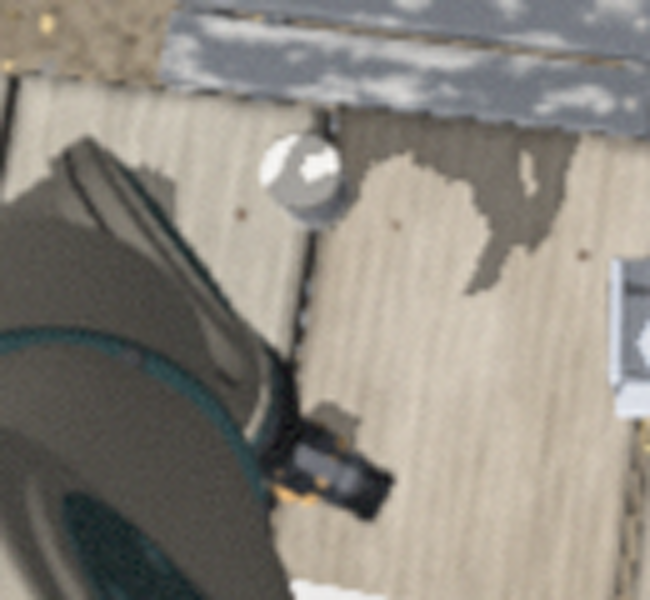

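The stone (tan, near (300,480)) is straddled by the fingers. I descend and grip.

```bash
python3 -m jog '{"claw":[1,1,1,1,1,1,0,0,0,0,0],"xyz":[[-0.02,0.02,0.3],[0,0,0.3],[0,0,0.3],[0,0,0.2],[0,0,0.18],[0,0,0],[0,0,0],[0,0,0],[0,0,0],[0,0,0],[0,0,0]],"twist":[[0,0,0],[0,0,0],[0,0,0],[0,0,0],[0,0,0],[0,0,0],[0,0,0],[0,0,0],[0,0,0],[0,0,0],[0,0,0]]}'
```

```text
clock: 10.3
eef_pos: [373.1, 256.2, 24.4]
tool_rot: [-3.14, 0.007, 2.672]
force: [0.1, 6.0, 53.7]
width: 6.0
gripper_force: 26.7
```

```bash
python3 -m jog '{"claw":[0,0,0],"xyz":[[0,0,-0.2],[0,0,-0.2],[0,0,0]],"twist":[[0,0,0],[0,0,0],[0,0,0]]}'
python3 - <<'E'
from h import *
B=cam('side');cv2.imwrite('pics/o2.png',cv2.resize(B['color'][110:210,190:310,::-1],None,fx=6,fy=6,interpolation=2))
s=readout.read_state(); print(s['eef_pos'],s['width'],s['gripper_force'],s['force'],proj(B,(370,255,13)))
E
```

```text
clock: 10.68
eef_pos: [368.2, 252.1, 60.0]
tool_rot: [-3.126, 0.0, 2.671]
force: [-0.6, 0.3, 0.3]
width: -0.1
gripper_force: 0.0
[367.81782045 251.64964955  59.15701636] -0.031104149440872416 0.0 [-0.13512889  0.20170889 -1.01384348] (np.float64(218.43740275481912), np.float64(171.82812794094048))
```

View pics/o2.png

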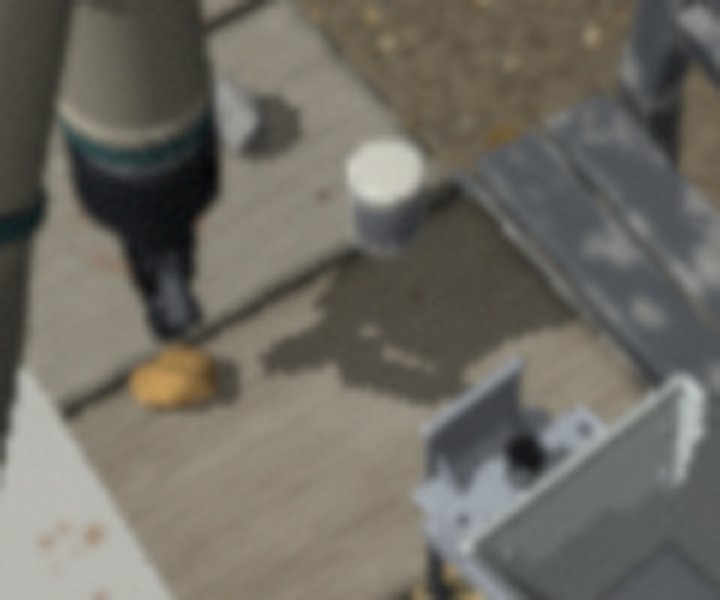

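The stone is still in place (side pixel ≈ (219,173)) and the fingers slid off its top. I open, descend again and check the height before closing.

```bash
python3 -m jog '{"claw":[1,1,1,1,1,1],"xyz":[[0,0.03,-0.1],[0,0,0],[0,0,0],[0,0,0],[0,0,0],[0,0,0]],"twist":[[0,0,0],[0,0,0],[0,0,0],[0,0,0],[0,0,0],[0,0,0]]}'; python3 -m jog '{"claw":[1,1,1,1,1],"xyz":[[0,0,0.2],[0,0,0.2],[0,0,0.2],[0,0,0.05],[0,0,0]],"twist":[[0,0,0],[0,0,0],[0,0,0],[0,0,0],[0,0,0]]}'
python3 - <<'E'
from h import *
B=cam('side');print(atz(B,219,173.3,13)); print(readout.read_state()['qpos'])
E
```

```text
clock: 11.48
eef_pos: [368.8, 254.2, 68.5]
tool_rot: [-3.123, -0.001, 2.672]
force: [0.2, -0.7, 0.2]
width: 85.7
gripper_force: 0.0
clock: 12.1
eef_pos: [368.0, 253.1, 3.1]
tool_rot: [-3.123, -0.002, 2.672]
force: [0.1, 0.5, 1.1]
width: 85.3
gripper_force: 0.0
[367.74129695 249.24767936  13.        ]
[-0.52564151  0.79195067 -0.21238968  2.20399086  0.73959192  0.23402748
 -0.30329759]
```

```bash
python3 -m jog '{"claw":[0.55,0.55,0.55,0.55],"xyz":[[0,0,0],[0,0,0],[0,0,0.06],[0,0,0]],"twist":[[0,0,0],[0,0,0],[0,0,0],[0,0,0]]}'
```

```text
clock: 12.65
eef_pos: [368.7, 253.5, -2.0]
tool_rot: [-3.125, -0.0, 2.672]
force: [-0.1, 0.4, 1.4]
width: 46.8
gripper_force: 0.7
```

```bash
python3 -m jog '{"claw":[0.4,0.35,0.3,0,0],"xyz":[[0,0,0],[0,0,0],[0,0,0],[0,0,0],[0,0,0]],"twist":[[0,0,0],[0,0,0],[0,0,0],[0,0,0],[0,0,0]]}'
```

```text
clock: 13.28
eef_pos: [371.3, 258.2, -0.6]
tool_rot: [-3.134, 0.001, 2.674]
force: [2.9, 5.2, 12.0]
width: 32.7
gripper_force: 61.1
```

```bash
python3 -m jog '{"claw":[0,0,0,0,0],"xyz":[[0,0,-0.1],[0,0,-0.2],[0,0,-0.3],[0,0,-0.3],[0,0,0]],"twist":[[0,0,0],[0,0,0],[0,0,0],[0,0,0],[0,0,0]]}'
```

```text
clock: 13.9
eef_pos: [369.7, 254.5, 89.2]
tool_rot: [-3.126, 0.0, 2.671]
force: [0.4, 0.8, -0.6]
width: 32.6
gripper_force: 59.6
```

```bash
python3 -m jog '{"claw":[0,0,0,0,0,0,0,0,0,0,0,0],"xyz":[[0,0,-0.4],[0,0,-0.4],[0,0,-0.4],[-0.08,-0.3,0],[-0.08,-0.4,0],[-0.08,-0.4,0],[-0.08,-0.4,0],[-0.08,-0.4,0],[-0.08,-0.4,0],[-0.08,-0.4,0],[-0.06,-0.38,0],[0,0,0]],"twist":[[0,0,-0.05],[0,0,-0.05],[0,0,-0.05],[0,0,0],[0,0,0],[0,0,0],[0,0,0],[0,0,0],[0,0,0],[0,0,0],[0,0,0],[0,0,0]]}'
```

```text
clock: 15.4
eef_pos: [431.5, -54.9, 210.4]
tool_rot: [-3.125, -0.012, 3.137]
force: [1.2, 1.0, -0.1]
width: 32.2
gripper_force: 59.9
```

Now lower into the funnel, with a check before release.

```bash
python3 -m jog '{"claw":[0,0,0,0,0],"xyz":[[0,-0.02,0.2],[0,0,0.3],[0,0,0.25],[0,0,0.15],[0,0,0]],"twist":[[0,0,0],[0,0,0],[0,0,0],[0,0,0],[0,0,0]]}'
```

```text
clock: 16.02
eef_pos: [430.2, -53.9, 120.6]
tool_rot: [-3.127, -0.013, -3.138]
force: [0.4, 0.3, -1.1]
width: 32.5
gripper_force: 59.9
```

```bash
python3 -m jog '{"claw":[0.5,0.5,0.5,0.5,0.5,0.5,0.5,0.5],"xyz":[[0,0,0],[0,0,0],[0,0,0],[0,0,-0.2],[0,0,-0.3],[0,0,-0.4],[0,0,-0.2],[0,0,0]],"twist":[[0,0,0],[0,0,0],[0,0,0],[0,0,0],[0,0,0],[0,0,0],[0,0,0],[0,0,0]]}'
```

```text
clock: 17.02
eef_pos: [433.8, -53.3, 233.2]
tool_rot: [-3.125, -0.006, -3.141]
force: [-0.5, -0.1, -0.2]
width: 42.8
gripper_force: 0.0
```

```bash
python3 -m jog '{"claw":[1,1,1,1,1,1],"xyz":[[0,0.3,0],[0,0.4,0],[0,0.4,0],[0,0.4,0],[0,0.3,0],[0,0,0]],"twist":[[0,0,0],[0,0,0],[0,0,0],[0,0,0],[0,0,0],[0,0,0]]}'
python3 - <<'E'
from h import *
A=cam('top');B=cam('side')
z=lambda i,a,b,c,d,k:cv2.resize(i['color'][b:d,a:c,::-1],None,fx=k,fy=k,interpolation=2)
t=[z(A,122,154,158,184,10),z(B,212,112,248,142,10),z(A,270,155,342,215,5),z(B,270,165,342,225,5)]
cv2.imwrite('pics/g1.png',np.vstack([np.hstack(t[:2]),np.hstack(t[2:])])[:600])
for n in ('top','side'):
  for l in ('grey_stone','ochre_stone'): print(n,l,[(np.round(b['rect']).tolist(),round(b['score'],2)) for b in optics.boxes_of(n,l)[:2]])
E
```

```text
clock: 17.77
eef_pos: [431.8, 129.2, 228.4]
tool_rot: [-3.127, -0.01, -3.135]
force: [0.2, -0.1, -0.1]
width: 85.1
gripper_force: 0.0
top grey_stone [([135.0, 160.0, 15.0, 17.0], 0.68)]
top ochre_stone []
side grey_stone []
side ochre_stone [([293.0, 204.0, 16.0, 14.0], 0.64), ([291.0, 266.0, 33.0, 32.0], 0.51)]
```

View pics/g1.png

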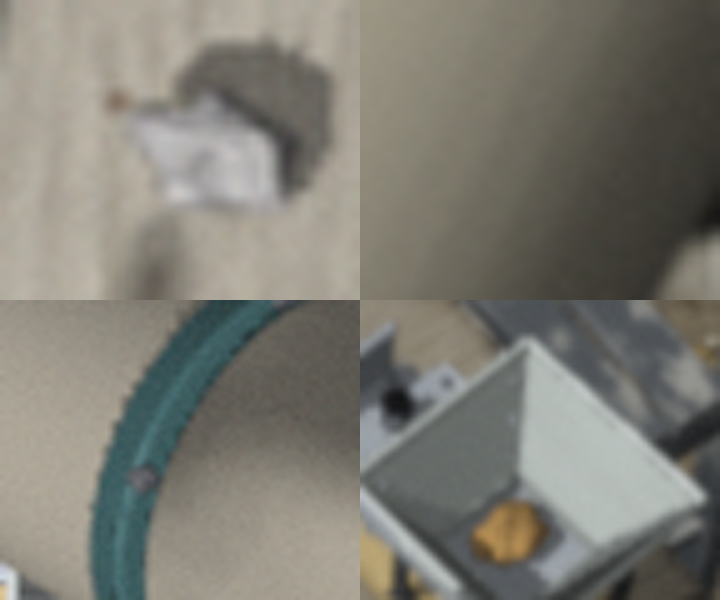

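Lower right: the ochre lies on the shut gate (side ≈ (300,211)). Upper left: the grey stone is a pentagon centred near top pixel (143,168.7), which is ≈ (508,370). Its short axis lies at about -30°.

```bash
python3 -m jog '{"claw":[1,1,1,1,1,1,1,1],"xyz":[[-0.1,0.3,0],[-0.11,0.35,0],[-0.11,0.35,0],[-0.11,0.35,0],[-0.11,0.35,0.1],[-0.11,0.35,0.2],[-0.11,0.36,0.2],[0,0,0]],"twist":[[0,0,0],[0,0,0],[0,0,0],[0,0,0],[0,0,0],[0,0,0],[0,0,0],[0,0,0]]}'; python3 -m jog '{"claw":[1,1,1,1,1,1,1,1],"xyz":[[0,0,0.1],[0,0,0.1],[0,0,0.1],[0,0,0],[0,0,0],[0,0,0],[0,0,0],[0,0,0]],"twist":[[0,0,-0.048],[0,0,-0.048],[0,0,-0.048],[0,0,-0.048],[0,0,-0.048],[0,0,-0.048],[0,0,-0.048],[0,0,0]]}'
python3 - <<'E'
from h import *
A=cam('top');B=cam('side')
z=lambda i,a,b,c,d,k:cv2.resize(i['color'][b:d,a:c,::-1],None,fx=k,fy=k,interpolation=2)
cv2.imwrite('pics/g2.png',np.hstack([z(A,110,135,190,205,5),z(B,200,110,280,180,5)]))
print(atz(B,300,211,93),proj(B,(508,370,16)))
E
```

```text
clock: 19.08
eef_pos: [506.9, 368.6, 172.6]
tool_rot: [-3.126, -0.012, -3.139]
force: [-0.3, -0.1, 0.6]
width: 85.6
gripper_force: 0.0
clock: 20.08
eef_pos: [508.1, 365.0, 144.7]
tool_rot: [-3.141, -0.019, -2.088]
force: [-0.5, 0.2, -0.8]
width: 85.3
gripper_force: 0.0
[434.76155652 -56.96658027  93.        ] (np.float64(228.49116291899833), np.float64(128.940924247325))
```

View pics/g2.png

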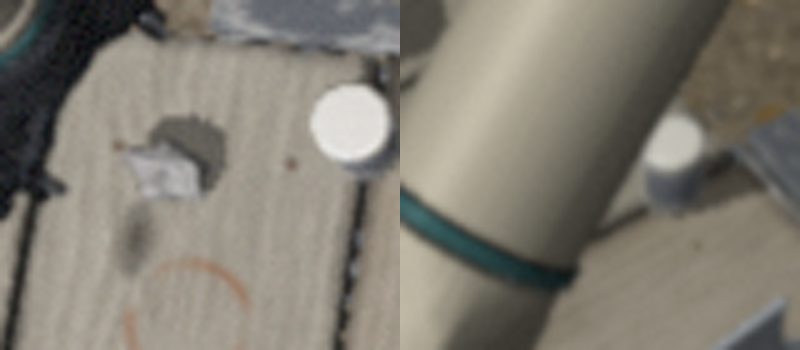

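The finger line is perpendicular to the stone's long diagonal and centred on it. The jar is clear. I descend.

```bash
python3 -m jog '{"claw":[1,1,1,1,1,1,1],"xyz":[[-0.07,0.03,0.25],[0,0,0.3],[0,0,0.3],[0,0,0.3],[0,0,0.2],[0,0,0.08],[0,0,0]],"twist":[[0,0,0],[0,0,0],[0,0,0],[0,0,0],[0,0,0],[0,0,0],[0,0,0]]}'
```

```text
clock: 21.05
eef_pos: [506.8, 372.2, 1.3]
tool_rot: [3.141, -0.018, -2.085]
force: [0.4, -1.1, -0.7]
width: 85.4
gripper_force: 0.0
```

```bash
python3 -m jog '{"claw":[0.6,0.5,0.5,0.4,0.3,0,0,0],"xyz":[[0,0,0],[0,0,0],[0,0,0],[0,0,0],[0,0,0],[0,0,0],[0,0,0],[0,0,0]],"twist":[[0,0,0],[0,0,0],[0,0,0],[0,0,0],[0,0,0],[0,0,0],[0,0,0],[0,0,0]]}'
```

```text
clock: 22.05
eef_pos: [507.8, 371.9, 2.4]
tool_rot: [-3.14, -0.017, -2.085]
force: [0.7, -0.9, 5.4]
width: 32.9
gripper_force: 59.0
```

```bash
python3 -m jog '{"claw":[0,0,0,0,0,0,0,0,0,0,0,0],"xyz":[[0,0,-0.1],[0,0,-0.2],[0,0,-0.3],[0,0,-0.4],[0,0,-0.4],[0,0,-0.4],[0,0,-0.4],[0,0,0],[0,0,0],[0,0,0],[0,0,0],[0,0,0]],"twist":[[0,0,0],[0,0,0],[0,0,0],[0,0,0.048],[0,0,0.048],[0,0,0.048],[0,0,0.048],[0,0,0.048],[0,0,0.048],[0,0,0.048],[0,0,0],[0,0,0]]}'
```

```text
clock: 23.55
eef_pos: [508.7, 375.7, 222.1]
tool_rot: [-3.126, -0.009, -3.137]
force: [0.3, -0.3, -1.9]
width: 32.9
gripper_force: 59.6
```

```bash
python3 -m jog '{"claw":[0,0,0,0,0,0,0,0,0,0,0,0],"xyz":[[0.07,-0.3,0],[0.07,-0.42,0],[0.07,-0.42,0],[0.07,-0.42,0],[0.07,-0.42,0],[0.07,-0.42,0],[0.07,-0.42,0],[0.07,-0.42,0],[0.07,-0.42,0],[0.07,-0.42,0],[0.07,-0.42,0],[0,0,0]],"twist":[[0,0,0],[0,0,0],[0,0,0],[0,0,0],[0,0,0],[0,0,0],[0,0,0],[0,0,0],[0,0,0],[0,0,0],[0,0,0],[0,0,0]]}'
```

```text
clock: 25.05
eef_pos: [431.7, -78.0, 229.0]
tool_rot: [-3.125, -0.01, 3.138]
force: [0.8, 0.5, -1.1]
width: 33.3
gripper_force: 59.8
```

```bash
python3 -m jog '{"claw":[0,0,0,0,0],"xyz":[[0,0.03,0.25],[0,0,0.3],[0,0,0.3],[0,0,0.2],[0,0,0]],"twist":[[0,0,0],[0,0,0],[0,0,0],[0,0,0],[0,0,0]]}'
```

```text
clock: 25.68
eef_pos: [431.2, -71.9, 123.5]
tool_rot: [-3.127, -0.011, -3.137]
force: [-1.2, 1.1, -0.3]
width: 33.0
gripper_force: 59.8
```

```bash
python3 -m jog '{"claw":[0.48,0.48,0.48,0.48,0.48,0.48,0.48,0.48,0.48,0.48,0.48],"xyz":[[0,0,0],[0,0,0],[0,0,0],[0,0,-0.2],[0,0,-0.4],[0,0,-0.5],[0,0,-0.2],[0,0.4,0],[0,0.5,0],[0,0.5,0],[0,0,0]],"twist":[[0,0,0],[0,0,0],[0,0,0],[0,0,0],[0,0,0],[0,0,0],[0,0,0],[0,0,0],[0,0,0],[0,0,0],[0,0,0]]}'
```

```text
clock: 27.05
eef_pos: [432.5, 73.2, 252.9]
tool_rot: [-3.128, -0.007, -3.132]
force: [0.3, -0.5, 0.5]
width: 41.0
gripper_force: 0.0
```

```bash
python3 -m jog '{"claw":[0.48,0.48,0.48,0.48,0.48,0.48,0.48],"xyz":[[0,0.4,0],[0,0.5,0],[0,0.5,0],[0,0.5,0],[0,0.5,0],[0,0,0],[0,0,0]],"twist":[[0,0,0],[0,0,0],[0,0,0],[0,0,0],[0,0,0],[0,0,0],[0,0,0]]}'
python3 - <<'E'
from h import *
A=cam('top');B=cam('side')
z=lambda i,a,b,c,d,k:cv2.resize(i['color'][b:d,a:c,::-1],None,fx=k,fy=k,interpolation=2)
cv2.imwrite('pics/f.png',np.hstack([z(A,220,145,380,260,2.5),z(B,255,140,355,215,4)[:287,:]]) if 0 else np.hstack([cv2.resize(z(A,230,145,340,245,4),(400,400)),cv2.resize(z(B,255,140,345,230,4),(400,400))]))
E
```

```text
clock: 27.92
eef_pos: [432.6, 307.2, 247.9]
tool_rot: [-3.124, -0.009, -3.141]
force: [0.3, -0.1, -0.3]
width: 41.0
gripper_force: 0.0
```

View pics/f.png

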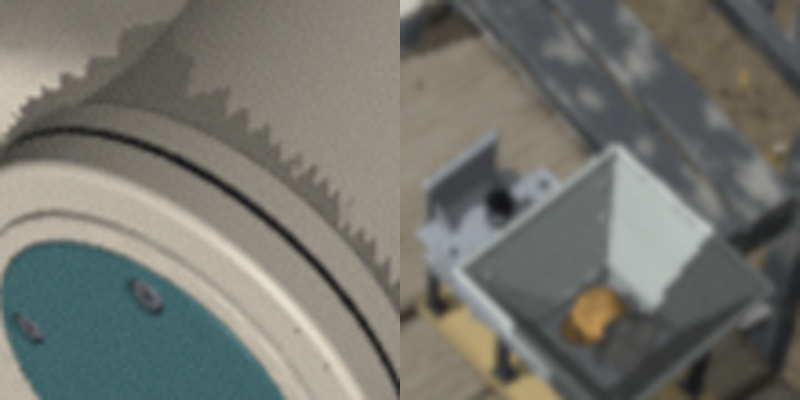

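The side view shows the ochre at (597,312) and the grey, in shadow, at (635,340). Both are at the bottom of the funnel on the shut gate, with the knob down and the plate home.

```bash
python3 -c "
from cell import order; print(order.finish_job())"
```

```text
the job is handed in; nothing more can be done
None
```

I pushed the gate home to its end stop, where the bolt looked down in the pictures, then put both stones in the hopper, where they rest on the shut gate. The muller, jar and dish were left alone, and I handed the job in at about 28 s of the 67 s allowed.

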